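Hold a reducer down on a sprung test seat

ROBOT

A 6-joint arm with a two-finger parallel gripper is mounted at the origin on a cart in front of the work surface, level with it; the furniture and walls round the work are solid. World frame = base frame: x ahead of the robot, y to its left, z up, the work surface at z = 0. Lengths are in m, angles in rad, forces in N, time in s.
With the tool pointing down it reaches from about 0.3 to 0.775 m from the base axis. Payload 14.6 kg.
Tool frame: the origin (TCP) lies midway between the tips of the shut fingers; the grasp point (between the pads) lies 19 mm behind it (ctrl.tcp_to_grasp is the z of the grasp point in the tool frame, in m); z points along the fingers, y is the line along which they close (so a half turn about z gives the same grasp; the last joint's range is limited). The gripper opens to 94 mm and grips with 3 to 60 N. Pads are 16 mm wide; open, the fingers measure 119 mm over their backs; the gripper's body (75 mm by 177 mm) begins 78 mm behind the grasp point.
Start: joints at [1.129, 0.3, 1.521, -0, 1.321, -0.067], TCP at [0.201, 0.512, 0.205] pointing down, gripper open.
Joint ranges: [-3.03, 3.03], [-0.79, 2.21], [0.23, 2.52], [-1.04, 4.18], [0, 3.07], [-2.55, 2.55]. Speed limits (rad/s): [2.22, 2.22, 2.57, 3.14, 3.14, 3.14].

INTERFACE

Orientations are given as [roll, pitch, yaw] about the fixed x, y, z axes, in that order (R = Rz(yaw) Ry(pitch) Rx(roll)).
In Python, from station import monitor, camera, ctrl gives the robot as it stands.
- The arm moves only by the tool apply_moves, never from a script. Its argument "plan" is one flat list of numbers, 4 for each row, row after row: the shift along the tool's x, y, z in mm, then the turn about the tool's z in rad. In form: [dx, dy, dz, spin, dx, dy, dz, spin, ...]. A call has 1 to 20 rows; each row shifts and turns the commanded pose from where the row before left it, along the tool's axes as they then stand; what a row does not reach is not made up. A row lasts 1/10 s, in which the tool goes at most 50 mm and 8.59 degrees, less where a joint would pass 70% of its speed; a pose out of reach is approached as far as the arm can. A call is refused whole if a number of a shift passes 50 or a number of a turn 0.15, either way. A call with a gripper value outside its range is refused whole. "hand" is the gripper command: -1 is shut, 1 is fully open, values between are in proportion, set as the call begins (left out, the last holds). The fingers move at their own pace and stop on an object; "squeeze" is the grip in N (left out, the last holds). Time passes only in rows, so rows that do not move let the fingers close. It gives the time, the measured TCP pose, the force, the opening and the grip force at its end, in the units of the state.
- monitor.get_obs(): the state, without advancing time (a new reading comes with each control period).
- camera(name): name is "scene" or "top"; returns a dict with "image" (480x640x3 uint8, red, green, blue), "range_z" (480x640 float32, m along the optical axis (not along the pixel's ray), 0 where there is no reading), "mtx" (3x3 intrinsics, pixels), "rvec" (rotation vector, rad) and "tvec" (3), from world to camera coordinates, as OpenCV has them. Camera axes: x right, y down, z forward; pixel columns grow to the right and rows downward; lengths in m; the calibration is good to about 2 mm. A picture is of the moment at which its call begins.
- ctrl.hand_in(): hands the job in; it is judged then, once.
The state is a dict: "time_s": time; "qpos": joint angles; "joint_vel": joint speeds; "tau": joint torques, N m; "ee_pos": TCP position; "eef_rot": TCP orientation; "force": force on the tool from outside, world axes, zero at the start; "moment": the same for the moment, N m; "grip_width": finger opening in m; "grip_force": force on a finger pad.
Only numpy, scipy, OpenCV 4.12 (cv2) and the standard library are available. Lean on these libraries where they do the work, as an engineer would, in place of code of your own. Each camera call takes 0.05 s, during which the arm holds its last target. There are 200 camera calls.

TASK

Pick up the conical metal reducer that stands on the blue mat (not the one in the metal tray) and set it, wide end down, between the jaws of the wider of the two spring seats, then press it straight down against the sprung pad until its flange sits squarely and firmly on the steel stop ring. Press without ramming it, leave everything else alone, and finish while still holding the reducer down on the stop: do not let go.

Things in the scene. Friction and masses are not known exactly. Their poses are not given: they have to be found in the camera images.
- reducer: Bare-metal conical pipe reducer, 48 mm high, standing wide end down on the mat: 55 mm round flange at the bottom, flat 40 mm round end at the top; for contact its sides run straight from the 55 mm edge to the 40 mm edge. 0.15 to 0.31 kg. Origin: centre of its underside, z up its axis. Good grip: across the top end, fingertips 12 to 16 mm below its top face.
- seat_large_face (a point): Centre of the stop face of the WIDE spring seat, 45 mm above the desk, z up. The seat is fixed: foot plate 117 x 87 x 10 mm, round grey body, flat steel stop ring (37 to 75 mm in diameter) whose top is this face. Four dark steel jaws with sloped tops stand on its diagonals up to 18 mm above the face; a 55 mm flange goes between them with 1.5 mm clearance each side.
- seat_large_pad_top (a point): Centre of the top of the wide seat's sprung white pad (31 mm in diameter), z up. At rest it stands 10 mm above the stop face, 55 mm above the desk; it sinks straight down.
- seat_large_pad (a joint): How far the wide seat's sprung pad is pressed down, m; 0 at rest. It starts to sink at 4.8 N (more than the reducer's weight) and takes 0.4 N more per mm: about 9 N at 10 mm, where the flange meets the stop ring and the force rises steeply. Firmly on the stop means 15 to 25 N in all. Let go, it pushes the part back up.
- seat_large_stop: The steel stop ring of the wide seat; its origin lies on the seat's axis at desk height, its top face 45 mm above.
- seat_small_face (a point): Centre of the stop face of the NARROW spring seat, of the same build and height but for 40 mm flanges (foot plate 102 x 72 mm). Not used in this job.
- seat_small_pad (a joint): How far the narrow seat's pad is pressed down, m; 0 at rest. Leave it alone.
- blank_flange: Low metal blank flange, 55 mm in diameter, only 9 mm high; origin at the centre of its underside. Leave it.
- clamp: Metal ring clamp with wing nut, 67 x 88 x 27 mm, origin at the centre of its underside. Leave it.
- centring_ring: Centring ring with black O-ring, 48 mm in diameter, 8 mm high; origin at the centre of its underside. Leave it.
- spanner: Combination spanner, 174 mm long along its y, 8 mm high; origin at the middle of its underside. Leave it.
- grease_tube: White grease tube, 128 mm long along its y, 26 mm high; origin at the middle of its underside. Leave it.
- vial_rack: Empty white vial block, 70 x 135 x 26 mm, origin at the centre of its underside. Leave it.
Mind the look-alikes: they are no part of the job. Of the things like the reducer, leave any that is brown, green or turquoise; of the rest the smaller one is meant.

How it is judged:
By the outcome, as a careful person would: the job done as asked, in the order asked, and still so for the second after the job is handed in, while the arm keeps its last pose, push and grip.
It also fails if it takes over 40 s, if anything falls off the work surface, if the arm or the gripper's body presses on something with over 40 N, if the wrist force passes 120 N, or if a joint passes its speed limit or range.

## Working session

There is one attempt and no reset: what is moved stays moved. The work goes in short steps, Python scripts to look and compute and a tool call to move; the robot and the scene stay as the last step left them, time stands still between calls to the robot, and variables do not carry over. Pictures are saved under pics/ and viewed, at most 10 in all, crops included, and the job is handed in when it is done.

Besides the shell and the picture viewer there is one more tool, called after "Call:" by a JSON object that holds its "name" and its "arguments", one argument or row to a line. apply_moves: Moves the arm, as the interface text tells. Its arguments: {"type":"object","properties":{"plan":{"type":"array","items":{"type":"number"}},"hand":{"type":"number"},"squeeze":{"type":"number"}},"required":["plan"]}

```bash
mkdir -p pics
cat > h.py <<'E'
import numpy as np,cv2
from station import monitor,camera,ctrl
def cloud(c):
    K=c["mtx"];z=c["range_z"];v,u=np.mgrid[0:480,0:640]
    p=np.stack([(u-K[0,2])/K[0,0]*z,(v-K[1,2])/K[1,1]*z,z],-1)
    R=cv2.Rodrigues(np.array(c["rvec"],float))[0]
    w=(p-np.array(c["tvec"]).ravel())@R
    w[z==0]=np.nan
    return w
def ray(c,u,v,h):
    R=cv2.Rodrigues(np.array(c["rvec"],float))[0];t=np.array(c["tvec"]).ravel()
    o=-R.T@t;d=R.T@np.linalg.inv(c["mtx"])@np.array([u,v,1.])
    return o+d*(h-o[2])/d[2]
E
python3 - <<'E'
from h import *
import pickle
for n in("scene","top"):
    c=camera(n);cv2.imwrite(f"pics/{n}0.png",c["image"][...,::-1]);pickle.dump(c,open(n+"0.pkl","wb"))
    R=cv2.Rodrigues(np.array(c["rvec"],float))[0];print(n,-R.T@np.array(c["tvec"]).ravel(),R[2])
print(monitor.get_obs(),ctrl.tcp_to_grasp)
E
```

```text
scene [0.16023858 1.1718066  0.83856159] [ 0.33380979 -0.70353646 -0.62738144]
top [0.42186144 0.30301958 1.38179055] [ 0.12211223 -0.00535274 -0.99250186]
{'time_s': 0.1, 'qpos': array([ 1.12938308e+00,  3.00396336e-01,  1.52149245e+00,  4.92988806e-06,
        1.32067357e+00, -6.66093267e-02]), 'joint_vel': array([ 0.00061817, -0.00142546, -0.00052306, -0.00051561,  0.00053029,
        0.00240716]), 'tau': array([ 2.98227515e-04, -5.32640183e+01, -3.53288305e+01,  7.09050894e-02,
        2.35149404e-02, -8.94491478e-06]), 'ee_pos': array([0.20126273, 0.51161915, 0.20496483]), 'eef_rot': array([-3.14062542e+00, -6.93081469e-05,  2.76678748e+00]), 'force': array([-0.61158029, -0.05847794, -0.53341086]), 'moment': array([ 0.09204572, -0.00438154, -0.03879568]), 'grip_force': 0.0, 'grip_width': 0.09399423636743154} -0.0188
```

View pics/scene0.png

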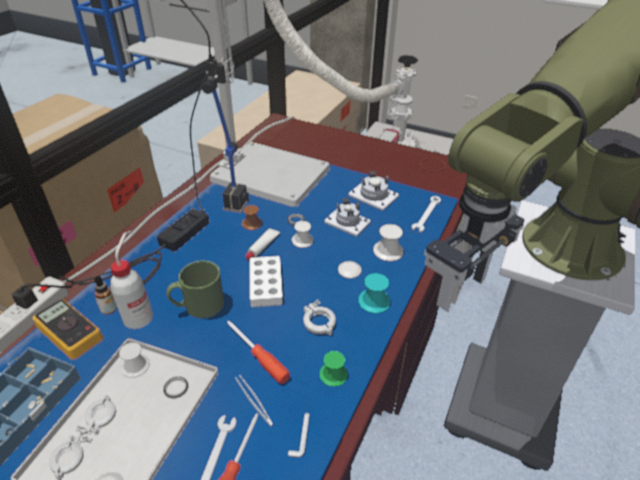

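View pics/top0.png

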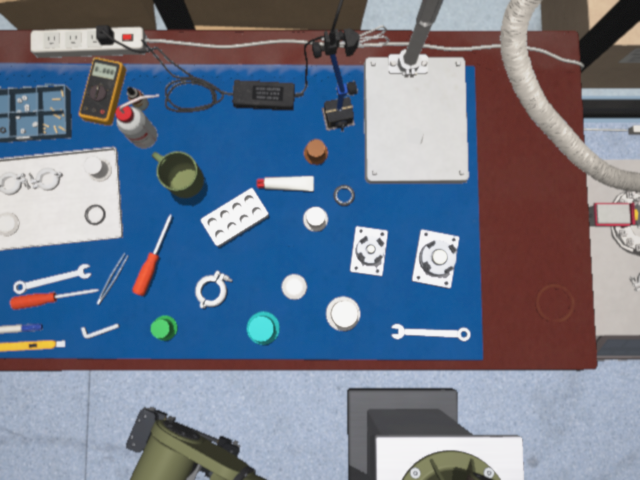

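The scene view shows the small bare-metal reducer on the mat at about (303,235), with its larger look-alike at (389,242). The wide seat is at (374,188). In the top view the same things are at (315,218), (343,313) and (437,258), and the narrow seat is at (370,250).

Run:
```python
from h import *
import pickle
S=pickle.load(open("scene0.pkl","rb"));T=pickle.load(open("top0.pkl","rb"))
tiles=[]
for n,c,pts in(("scene",S,[(303,235),(374,188)]),("top",T,[(315,218),(437,258)])):
    w=cloud(c)
    for u,v in pts:
        r=28;cr=c["image"][v-r:v+r,u-r:u+r,::-1];tiles.append(cv2.resize(cr,(390,290) if 0 else (290,290),interpolation=cv2.INTER_NEAREST))
        P=w[v-r:v+r,u-r:u+r].reshape(-1,3);P=P[np.isfinite(P[:,0])]
        print(n,u,v,len(P))
        for lo,hi in((-.005,.004),(.004,.015),(.035,.042),(.042,.05),(.05,.058),(.058,.07)):
            q=P[(P[:,2]>lo)&(P[:,2]<hi)]
            if len(q)>3: print("  ",lo,hi,len(q),q.mean(0).round(4),np.median(q[:,2]).round(4),q.min(0).round(3),q.max(0).round(3))
cv2.imwrite("pics/crops.png",np.vstack([np.hstack(tiles[:2]),np.hstack(tiles[2:])]))
```

```text
scene 303 235 3127
   -0.005 0.004 2184 [0.6421 0.2704 0.0018] 0.0019 [ 0.533  0.128 -0.004] [0.765 0.388 0.004]
   0.004 0.015 637 [0.646  0.2638 0.0066] 0.0056 [0.542 0.134 0.004] [0.766 0.392 0.015]
   0.035 0.042 19 [0.6268 0.2993 0.0371] 0.0367 [0.618 0.289 0.035] [0.64  0.305 0.041]
   0.042 0.05 70 [0.6319 0.2906 0.0482] 0.0485 [0.613 0.266 0.044] [0.652 0.309 0.05 ]
   0.05 0.058 67 [0.6318 0.2925 0.0512] 0.0509 [0.613 0.273 0.05 ] [0.649 0.311 0.054]
scene 374 188 3125
   -0.005 0.004 830 [0.5434 0.0173 0.0019] 0.0021 [ 0.44  -0.184 -0.005] [0.691 0.122 0.004]
   0.004 0.015 584 [0.5371 0.0325 0.0086] 0.0083 [ 0.443 -0.077  0.004] [0.663 0.124 0.015]
   0.035 0.042 66 [0.5347 0.0543 0.0383] 0.038 [0.504 0.012 0.035] [0.578 0.175 0.042]
   0.042 0.05 258 [0.5418 0.0694 0.0469] 0.0472 [ 0.505 -0.014  0.042] [0.577 0.199 0.05 ]
   0.05 0.058 164 [0.5445 0.0744 0.0545] 0.0548 [ 0.508 -0.011  0.05 ] [0.574 0.199 0.058]
   0.058 0.07 153 [0.5434 0.0772 0.0623] 0.0622 [ 0.507 -0.014  0.058] [0.577 0.198 0.07 ]
top 315 218 3121
   -0.005 0.004 2306 [ 0.6317  0.2906 -0.001 ] -0.0011 
[... 265 characters left out ...]
63 [0.608 0.27  0.042] [0.647 0.308 0.05 ]
   0.05 0.058 20 [0.6289 0.2872 0.051 ] 0.0508 [0.612 0.27  0.05 ] [0.643 0.303 0.053]
top 437 258 3120
   -0.005 0.004 989 [ 0.5449  0.0107 -0.0008] -0.0009 [ 0.479 -0.049 -0.005] [0.604 0.079 0.004]
   0.004 0.015 906 [0.5361 0.0267 0.0088] 0.0088 [ 0.479 -0.044  0.004] [0.603 0.08  0.015]
   0.035 0.042 196 [0.5391 0.0219 0.0401] 0.0405 [ 0.502 -0.016  0.035] [0.574 0.058 0.042]
   0.042 0.05 414 [0.5371 0.0204 0.0449] 0.0447 [ 0.501 -0.015  0.042] [0.573 0.057 0.05 ]
   0.05 0.058 190 [0.538  0.019  0.0539] 0.0541 [ 0.503 -0.011  0.05 ] [0.573 0.056 0.058]
   0.058 0.07 108 [0.5383 0.0193 0.0613] 0.0611 [ 0.504 -0.015  0.058] [0.572 0.054 0.069]
```

View pics/crops.png

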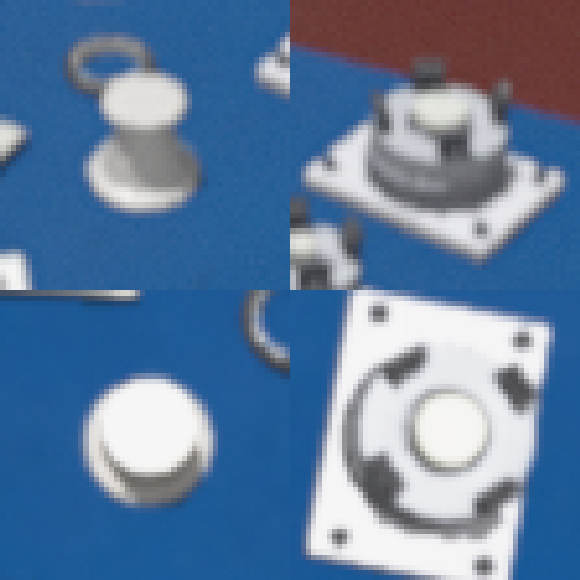

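The crops show the reducer with a clean top face and flange. The wide seat's white pad is centred at about (375,182) in the scene view and (440,257) in the top view.

Run:
```python
from h import *
import pickle
S=pickle.load(open("scene0.pkl","rb"));T=pickle.load(open("top0.pkl","rb"))
def tri(a,b):
    P=[];
    for c in(S,T):
        R=cv2.Rodrigues(np.array(c["rvec"],float))[0];P.append(c["mtx"]@np.c_[R,np.array(c["tvec"]).ravel()])
    X=cv2.triangulatePoints(P[0],P[1],np.array(a,float),np.array(b,float));return (X[:3]/X[3]).ravel()
def blob(c,u,v,m,r=28):
    m=m.astype(np.uint8);win=np.zeros_like(m);win[v-r:v+r,u-r:u+r]=1
    n,l,st,ce=cv2.connectedComponentsWithStats(m*win,connectivity=4)
    k=l[v,u];print("   label",k,st[k]);
    cs,_=cv2.findContours((l==k).astype(np.uint8),cv2.RETR_EXTERNAL,cv2.CHAIN_APPROX_NONE)
    return ce[k],cv2.fitEllipse(cv2.convexHull(cs[0])),l==k
hsv={n:cv2.cvtColor(c["image"],cv2.COLOR_RGB2HSV) for n,c in(("S",S),("T",T))}
I={n:c["image"].astype(int) for n,c in(("S",S),("T",T))}
for n,pts in(("S",[(303,226),(309,242),(375,182)]),("T",[(316,217),(316,229),(440,257)])):
    for u,v in pts: print(n,u,v,I[n][v,u], I[n][v-1:v+2,u+7].tolist())
# reducer top face: bright
a=blob(S,303,226,hsv["S"][...,2]>205);b=blob(T,316,217,hsv["T"][...,2]>225)
print(a[0],a[1]);print(b[0],b[1]);print("red top",tri(a[1][0],b[1][0]),ray(S,*a[1][0],.048),ray(T,*b[1][0],.048))
# pad: yellowish  R-B
ps=blob(S,375,182,(I["S"][...,0]-I["S"][...,2])>8,14);pt=blob(T,440,257,(I["T"][...,0]-I["T"][...,2])>4,14)
print(ps[0],ps[1]);print(pt[0],pt[1]);print("pad",tri(ps[1][0],pt[1][0]),ray(S,*ps[1][0],.055),ray(T,*pt[1][0],.055))
# whole reducer mask: flange ellipse in T via non-blue
f=blob(T,316,217,hsv["T"][...,1]<110,20);print("whole T",f[1])
p=blob(T,440,257,hsv["T"][...,1]<110,40);cs,_=cv2.findContours(p[2].astype(np.uint8),0,2)
q=cv2.boxPoints(cv2.minAreaRect(cs[0]));W=np.array([ray(T,*x,.01) for x in q]);print("plate",W.mean(0),np.linalg.norm(W[1]-W[0]),np.linalg.norm(W[2]-W[1]),W[1]-W[0])
```

```text
S 303 226 [225 223 220] [[163, 167, 177], [171, 176, 182], [164, 166, 174]]
S 309 242 [129 129 127] [[38, 94, 150], [40, 96, 150], [39, 98, 152]]
S 375 182 [223 224 218] [[208, 211, 217], [206, 210, 216], [207, 210, 216]]
T 316 217 [246 246 246] [[246, 246, 246], [246, 246, 245], [244, 244, 243]]
T 316 229 [123 121 118] [[88, 98, 115], [54, 84, 125], [32, 86, 141]]
T 440 257 [246 245 244] [[204, 204, 206], [197, 198, 199], [191, 193, 195]]
   label 3 [295 222  15   9 103]
   label 2 [305 208  21  17 269]
[302.13592233 225.9223301 ] ((302.0964050292969, 225.9326934814453), (8.556608200073242, 14.084928512573242), 89.9540023803711)
[315.10780669 215.76208178] ((314.8005065917969, 216.01243591308594), (16.6744384765625, 20.939002990722656), 83.57221984863281)
red top [0.62965475 0.29116183 0.04954391] [0.63320814 0.29000057 0.048     ] [0.6282405  0.29050105 0.048     ]
   label 0 [     0      0    640    480 307001]Traceback (most recent call last):
  File "<stdin>", line 23, in <module>
  File "<stdin>", line 14, in blob
cv2.error: OpenCV(4.12.0) /io/opencv/modules/imgproc/src/shapedescr.cpp:361: error: (-201:Incorrect size of input array) There should be at least 5 points to fit the ellipse in function 'fitEllipseNoDirect'
```

Run:
```python
from h import *
import pickle
S=pickle.load(open("scene0.pkl","rb"));T=pickle.load(open("top0.pkl","rb"))
def tri(a,b):
    P=[c["mtx"]@np.c_[cv2.Rodrigues(np.array(c["rvec"],float))[0],np.array(c["tvec"]).ravel()] for c in(S,T)]
    X=cv2.triangulatePoints(P[0],P[1],np.array(a,float),np.array(b,float));return (X[:3]/X[3]).ravel()
def pad(c,u,v,r):
    I=c["image"].astype(int);d=(I[...,0]-I[...,2])
    ys,xs=np.nonzero(d[v-r:v+r+1,u-r:u+r+1]>=0);print(d[v-r-2:v+r+3,u],d[v,u-r-2:u+r+3])
    cs,_=cv2.findContours(np.pad((d[v-r:v+r+1,u-r:u+r+1]>=0).astype(np.uint8),1),0,1)
    k=max(cs,key=cv2.contourArea);e=cv2.fitEllipse(k);print(e,cv2.contourArea(k))
    return np.array(e[0])+[u-r-1,v-r-1]
a=pad(S,375,182,7);b=pad(T,440,257,9)
print(a,b,"pad",tri(a,b),ray(S,*a,.055),ray(T,*b,.055))
hs=cv2.cvtColor(T["image"],cv2.COLOR_RGB2HSV)
m=((hs[...,1]<110)).astype(np.uint8);win=np.zeros_like(m);win[225:292,408:466]=1
cs,_=cv2.findContours(m*win,0,2);k=max(cs,key=cv2.contourArea)
q=cv2.boxPoints(cv2.minAreaRect(k));W=np.array([ray(T,*x,.01) for x in q]);print("plate",W.mean(0),np.linalg.norm(W[1]-W[0]),np.linalg.norm(W[2]-W[1]),W[1]-W[0])
for n,c in(("S",S),("T",T)):
    w=cloud(c);
    g=w[...,2];m=(np.hypot(w[...,0]-.538,w[...,1]-.02)<.04)&(g>.042)&(g<.049)
    print(n,"ring",w[m].min(0),w[m].max(0),cv2.minEnclosingCircle(w[m][:,:2].astype(np.float32)))
    m=(np.hypot(w[...,0]-.63,w[...,1]-.29)<.03)&(g>.044)&(g<.055);print(" red",cv2.minEnclosingCircle(w[m][:,:2].astype(np.float32)),np.median(g[m]))
```

```text
[15 17 14  5  2  4  5  4  5  5  4  2  0 -4 -6 -6 -7 -8 -8] [-10  -9  -8  -2   4   5   4   4   5   5   5   4   4   4  -5 -10 -10  -9
  -8]
((8.600865364074707, 5.852039337158203), (8.45500373840332, 13.214983940124512), 58.080684661865234) 69.0
[-5 -5 -6  1  6  3  1  1  1  1  2  2  2  2  2  2  4  7  1 -7 -6 -4 -5] [-6 -6 -6  2  9  3  2  2  2  2  2  2  2  1  1  2  3  6 -2 -6 -4 -4 -4]
((9.13672161102295, 9.5), (14.104658126831055, 14.788849830627441), 0.0) 162.0
[375.60086536 179.85203934] [439.13672161 256.5       ] pad [0.53839076 0.02270163 0.05998817] [0.54130527 0.0154676  0.055     ] [0.53850569 0.02154932 0.055     ]
plate [0.53877744 0.02075947 0.01      ] 0.12175663905157609 0.09278467567662871 [ 0.11912878 -0.02515974  0.        ]
S ring [ 0.50521038 -0.01366983  0.04200471] [0.57546011 0.05788014 0.04894878] ((0.5400624871253967, 0.02279583550989628), 0.0379977822303772)
 red ((0.6331070065498352, 0.28880271315574646), 0.02354656718671322) 0.0497440274020571
T ring [ 0.50123026 -0.01548985  0.04200532] [0.57349682 0.05650563 0.0488497 ] ((0.5380390286445618, 0.02016400545835495), 0.03733070567250252)
 red ((0.6280837059020996, 0.28933149576187134), 0.020050441846251488) 0.04697826050116255
```

Call:
{"name": "apply_moves", "arguments": {
  "plan": [-10, -3.5, 4, 0, -25, -3.5, 4, 0, -40, -3.5, 4, 0, -40, -3.5, 4, 0, -40, -3.5, 4, 0, -40, -3.5, 4, 0, -40, -3.5, 4, 0, -40, -3.5, 4, 0, -40, -3.5, 4, 0, -40, -3.5, 4, 0, -40, -3.5, 4, 0, -40, -3.5, 4, 0, -30, -3.5, 4, 0, -14, -3.5, 4, 0, 0, 0, 0, 0, 0, 0, 0, 0],
  "hand": 1,
  "squeeze": 35
}}

```text
time_s: 1.7
ee_pos: [0.6283, 0.2912, 0.1493]
eef_rot: [-3.141, -0.001, 2.767]
force: [-0.9, 1.1, 0.1]
grip_width: 0.0938
grip_force: 0.0
```

Run:
```python
from h import *
import pickle
t=[]
for n,(u,v) in(("scene",(303,215)),("top",(315,218))):
    c=camera(n);pickle.dump(c,open(n+"1.pkl","wb"));r=50;t.append(cv2.resize(c["image"][v-r:v+r,u-r:u+r,::-1],(400,400)))
cv2.imwrite("pics/b.png",np.hstack(t));o=monitor.get_obs();print(o["time_s"],o["ee_pos"],o["eef_rot"],o["force"])
```

```text
1.8 [0.6281887  0.29187292 0.14997178] [3.14126690e+00 2.20013765e-04 2.76820969e+00] [ 0.13598569  0.81925374 -0.10162379]
```

View pics/b.png

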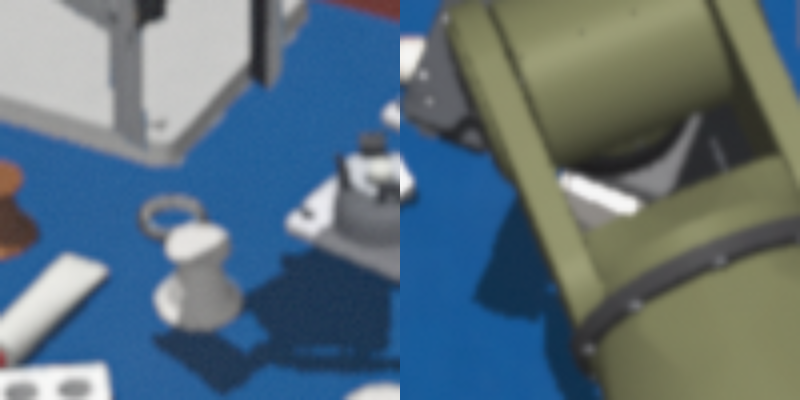

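The scene crop shows both open fingers straddling the reducer, above it. The arm hides the reducer in the top view. Going down.

Call:
{"name": "apply_moves", "arguments": {
  "plan": [-1, 0, 10, 0, -1, 0, 20, 0, 0, 0, 25, 0, 0, 0, 25, 0, 0, 0, 20, 0, 0, 0, 10, 0, 0, 0, 6, 0, 0, 0, 0, 0, 0, 0, 0, 0]
}}

```text
time_s: 2.7
ee_pos: [0.6314, 0.2904, 0.0345]
eef_rot: [3.141, 0.001, 2.767]
force: [-0.9, -0.1, -0.0]
grip_width: 0.0938
grip_force: 0.0
```

Run:
```python
from h import *
c=camera("scene");u,v,r=303,225,40
cv2.imwrite("pics/c.png",cv2.resize(c["image"][v-r:v+r,u-r:u+r,::-1],(560,560)));o=monitor.get_obs();print(o["time_s"],o["ee_pos"],o["eef_rot"],o["force"])
```

```text
2.75 [0.631455   0.29039859 0.03460755] [3.14042160e+00 1.18131135e-03 2.76689453e+00] [0.82445994 0.67101101 0.10814961]
```

View pics/c.png

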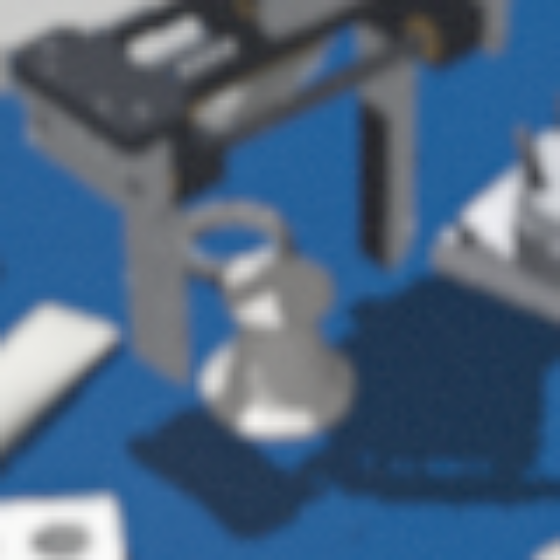

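The scene crop shows the fingertips at about (286,239) and (319,222), on either side of the reducer's upper half. Closing gently.

Call:
{"name": "apply_moves", "arguments": {
  "plan": [0, 0, 0, 0, 0, 0, 0, 0, 0, 0, 0, 0, 0, 0, 0, 0, 0, 0, 0, 0, 0, 0, 0, 0, 0, 0, 0, 0, 0, 0, 0, 0],
  "hand": -1,
  "squeeze": 35
}}

```text
time_s: 3.55
ee_pos: [0.631, 0.2902, 0.0334]
eef_rot: [3.142, 0.0, 2.767]
force: [0.5, 0.5, -0.2]
grip_width: 0.0419
grip_force: 34.5
```

Call:
{"name": "apply_moves", "arguments": {
  "plan": [0, 0, -3, 0, 0, 0, -6, 0, 0, 0, -12, 0, 0, 0, -20, 0, 0, 0, -25, 0, 0, 0, -25, 0, 0, 0, -16, 0, 0, 0, -8, 0, 0, 0, 0, 0, 0, 0, 0, 0]
}}

```text
time_s: 4.55
ee_pos: [0.6307, 0.29, 0.1473]
eef_rot: [-3.14, -0.001, 2.767]
force: [-0.3, -0.0, -2.4]
grip_width: 0.042
grip_force: 34.4
```

Run:
```python
from h import *
c=camera("scene");u,v,r=303,205,40
cv2.imwrite("pics/d.png",cv2.resize(c["image"][v-r:v+r,u-r:u+r,::-1],(560,560)));o=monitor.get_obs();print(o["time_s"],o["ee_pos"],o["eef_rot"],o["force"],o["moment"])
```

```text
4.6 [0.63058439 0.28993553 0.14701545] [-3.14016903e+00 -1.47387718e-03  2.76678682e+00] [ 0.2498389  -1.01030778 -2.31943138] [-0.02463306 -0.00687888  0.03598638]
```

View pics/d.png

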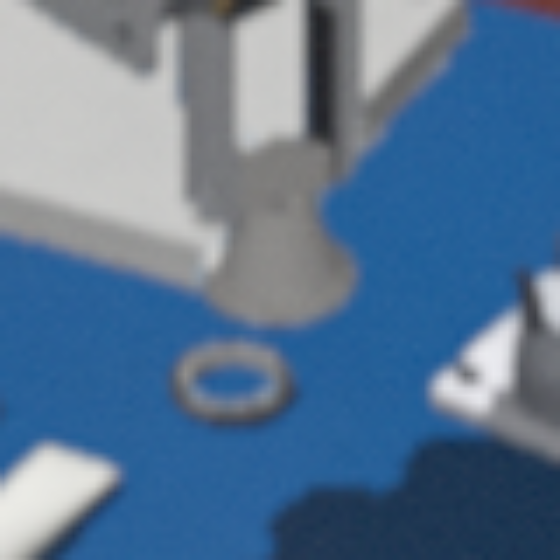

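The crop shows the reducer hanging upright between the fingers, with the flange centred at about (303,207). Moving over the wide seat.

Call:
{"name": "apply_moves", "arguments": {
  "plan": [0, -6, 0, 0, -1, -14, 0, 0, -1, -24, 0, 0, -1, -30, 0, 0, -2, -30, 0, 0, -2, -30, 0, 0, -2, -30, 0, 0, -1, -30, 0, 0, -1, -30, 0, 0, -1, -28, 0, 0, -1, -20, 4, 0, 0, -8, 8, 0, 0, -4, 8, 0, 0, 0, 5, 0, 0, 0, 0, 0, 0, 0, 0, 0, 0, 0, 0, 0]
}}

```text
time_s: 6.3
ee_pos: [0.5394, 0.0216, 0.1236]
eef_rot: [3.141, 0.0, 2.768]
force: [-0.2, -0.3, -2.1]
grip_width: 0.0417
grip_force: 34.4
```

Run:
```python
from h import *
import pickle
t=[]
for n,(u,v) in(("scene",(374,175)),("top",(437,258))):
    c=camera(n);pickle.dump(c,open(n+"2.pkl","wb"));r=40;t.append(cv2.resize(c["image"][v-r:v+r,u-r:u+r,::-1],(400,400)))
cv2.imwrite("pics/e.png",np.hstack(t));o=monitor.get_obs();print(o["time_s"],o["ee_pos"],o["eef_rot"],o["force"],o["moment"])
```

```text
6.4 [0.53934789 0.02138464 0.12369619] [3.14141541e+00 4.51972153e-04 2.76723503e+00] [-0.44289268  0.02778919 -1.28413208] [-0.0026466   0.02407118 -0.01730039]
```

View pics/e.png

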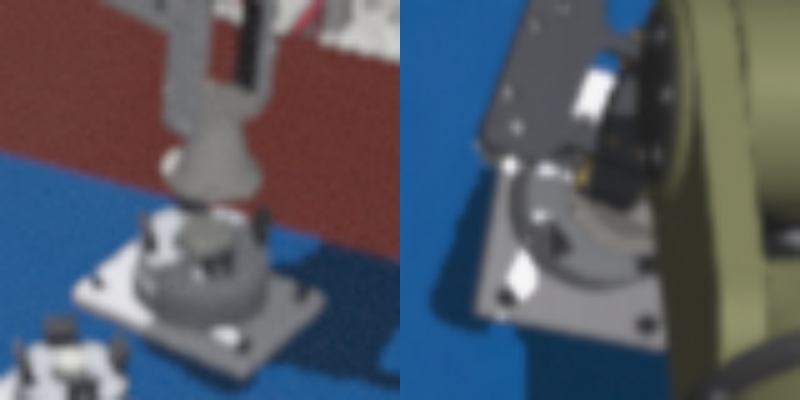

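The scene crop shows the flange at about columns 367–386 and row 170, just above the jaws and roughly over the seat. In the top view the arm half covers it. Next I compare flange and seat within the scene camera, so the calibration bias cancels.

Run:
```python
from h import *
import pickle
from scipy.optimize import least_squares
S=pickle.load(open("scene2.pkl","rb"));S0=pickle.load(open("scene0.pkl","rb"));T=pickle.load(open("top2.pkl","rb"))
hs=cv2.cvtColor(S["image"],cv2.COLOR_RGB2HSV)
for v in range(160,180,2): print(v,hs[v,360:394,1].tolist())
w=cloud(S);m=(np.hypot(w[...,0]-.54,w[...,1]-.02)<.045)&(w[...,2]>.084)&(w[...,2]<.125)
for a in np.arange(.08,.125,.004):
    q=w[m&(w[...,2]>=a)&(w[...,2]<a+.004)]
    if len(q)>4:
        print(round(a,3),len(q),q.min(0).round(4),q.max(0).round(4))
q=w[m&(w[...,2]>.088)&(w[...,2]<.096)]
f=least_squares(lambda p:np.hypot(q[:,0]-p[0],q[:,1]-p[1])-.0275,[.54,.02],loss="soft_l1",f_scale=.001);print("flange S",f.x,f.cost,len(q))
# seat, first picture: outer wall of round body r=37.5 below the ring
w0=cloud(S0);m=(np.hypot(w0[...,0]-.54,w0[...,1]-.022)<.042)&(w0[...,2]>.016)&(w0[...,2]<.04);q=w0[m]
f=least_squares(lambda p:np.hypot(q[:,0]-p[0],q[:,1]-p[1])-p[2],[.54,.02,.0375],loss="soft_l1",f_scale=.001);print("body S0",f.x,f.cost,len(q))
```

```text
160 [128, 132, 137, 131, 129, 135, 102, 64, 29, 2, 6, 8, 6, 2, 4, 2, 6, 6, 10, 4, 6, 16, 64, 116, 134, 138, 135, 129, 139, 138, 135, 135, 140, 131]
162 [124, 130, 124, 134, 137, 126, 130, 129, 125, 98, 51, 17, 5, 4, 2, 8, 9, 10, 6, 6, 4, 11, 40, 100, 130, 131, 131, 134, 131, 140, 134, 130, 125, 129]
164 [130, 131, 131, 134, 131, 135, 130, 107, 68, 52, 41, 14, 6, 8, 6, 8, 6, 8, 8, 8, 6, 6, 14, 69, 125, 134, 131, 134, 131, 135, 138, 131, 131, 134]
166 [131, 123, 133, 131, 134, 120, 61, 23, 13, 10, 8, 7, 4, 6, 6, 6, 6, 6, 8, 8, 10, 2, 9, 24, 69, 109, 124, 134, 131, 135, 130, 134, 134, 135]
168 [124, 129, 123, 131, 125, 90, 25, 10, 6, 6, 9, 9, 4, 4, 8, 4, 8, 8, 8, 6, 8, 6, 6, 5, 14, 39, 91, 129, 136, 127, 126, 130, 129, 129]
170 [134, 129, 129, 127, 133, 124, 60, 17, 8, 9, 4, 6, 10, 8, 8, 4, 6, 8, 10, 8, 8, 4, 8, 6, 4, 14, 63, 120, 136, 142, 126, 126, 135, 126]
172 [76, 73, 82, 95, 100, 115, 113, 83, 39, 13, 8, 6, 10, 6, 6, 4, 10, 4, 8, 4, 8, 6, 6, 6, 13, 39, 94, 127, 132, 134, 129, 129, 129, 126]
174 [182, 175, 163, 158, 147, 131, 104, 87, 70, 31, 15, 0, 0, 7, 4, 8, 14, 16, 16, 21, 24, 
[... 226 characters left out ...]
4, 126, 67, 65, 49, 27, 19, 15, 14, 12, 9, 9, 2, 9, 9, 2, 4, 8, 6, 6, 9, 7, 15, 43, 65, 34, 26, 34, 87, 126, 132, 130, 128, 131]
0.092 25 [ 0.516  -0.0021  0.0923] [0.5667 0.0479 0.096 ]
0.096 51 [ 0.5134 -0.0009  0.0961] [0.5677 0.0519 0.0996]
0.1 26 [0.5205 0.021  0.1002] [0.5628 0.0448 0.1037]
0.104 24 [0.5224 0.0171 0.1045] [0.5589 0.0424 0.1078]
0.108 21 [0.5233 0.0175 0.1081] [0.5527 0.0431 0.1118]
0.112 19 [0.5246 0.0192 0.112 ] [0.5564 0.0426 0.1159]
0.116 16 [0.5254 0.0105 0.1165] [0.551  0.0394 0.1199]
0.12 13 [0.5275 0.0221 0.1201] [0.5465 0.0418 0.124 ]
flange S [0.54211966 0.01783791] 2.9127261704549884e-05 26
body S0 [0.54102646 0.02420595 0.0357767 ] 0.00041627967534597416 218
```

Run:
```python
from h import *
import pickle
S0=pickle.load(open("scene0.pkl","rb"))
print("flange",ray(S0,375.8,168.5,.092),ray(S0,365.4,167.8,.092),ray(S0,386,169.5,.092),"pad",ray(S0,375,181.8,.055))
hs=cv2.cvtColor(S0["image"],cv2.COLOR_RGB2HSV);s=hs[...,1]
for v in range(174,192,2): print(v,s[v,354:396].tolist())
g=S0["image"].mean(2).astype(int)
for v in range(174,192): print(v,g[v,366:386].tolist())
m=(s<100).astype(np.uint8);win=np.zeros_like(m);win[165:215,340:402]=1;m*=win
n,l,st,ce=cv2.connectedComponentsWithStats(m,connectivity=4);k=l[200,382];print(st[k])
cs,_=cv2.findContours((l==k).astype(np.uint8),0,1);h=cv2.convexHull(max(cs,key=cv2.contourArea)).reshape(-1,2);print(h.tolist())
```

```text
flange [0.5439312  0.01548299 0.092     ] [0.5712889  0.02545981 0.092     ] [0.51660291 0.00728245 0.092     ] pad [0.53916106 0.02566787 0.055     ]
174 [179, 185, 181, 175, 181, 175, 179, 171, 165, 154, 150, 127, 100, 88, 72, 38, 13, 16, 25, 16, 13, 57, 110, 125, 126, 129, 123, 126, 123, 117, 126, 120, 120, 112, 120, 123, 121, 124, 123, 124, 120, 125]
176 [183, 177, 180, 179, 181, 184, 182, 173, 167, 173, 181, 155, 122, 99, 76, 56, 33, 3, 10, 6, 3, 12, 25, 24, 25, 36, 50, 79, 109, 123, 110, 69, 26, 23, 55, 113, 124, 126, 117, 130, 125, 123]
178 [182, 185, 182, 179, 178, 182, 172, 126, 62, 63, 49, 25, 18, 16, 12, 9, 4, 4, 6, 7, 8, 7, 6, 2, 5, 6, 6, 5, 7, 17, 27, 12, 16, 8, 50, 103, 120, 124, 124, 123, 121, 127]
180 [185, 182, 185, 180, 185, 184, 181, 144, 60, 14, 13, 10, 11, 11, 10, 4, 6, 6, 8, 7, 7, 7, 7, 7, 8, 5, 6, 10, 11, 11, 13, 14, 21, 62, 101, 88, 81, 72, 79, 104, 108, 114]
182 [187, 190, 191, 180, 192, 177, 146, 100, 58, 29, 17, 13, 12, 11, 11, 5, 8, 7, 6, 7, 7, 7, 8, 6, 7, 7, 7, 13, 12, 11, 12, 11, 31, 113, 181, 192, 193, 179, 172, 151, 134, 116]
184 [181, 192, 183, 142, 8
[... 1991 characters left out ...]
 209, 208, 206, 199, 190, 174, 126, 75, 65, 68, 66, 75, 145, 197, 210, 210, 208, 202]
188 [191, 200, 205, 209, 208, 208, 207, 193, 142, 74, 64, 79, 78, 84, 142, 192, 207, 205, 195, 176]
189 [160, 173, 188, 199, 202, 203, 205, 195, 150, 88, 73, 91, 87, 87, 123, 169, 185, 182, 165, 140]
190 [132, 140, 154, 168, 175, 181, 189, 185, 154, 108, 93, 97, 102, 98, 112, 135, 150, 147, 128, 109]
191 [125, 125, 129, 132, 140, 149, 157, 158, 143, 116, 107, 111, 112, 112, 115, 117, 121, 119, 109, 101]
[ 345  168   54   43 1162]
[[348, 168], [375, 171], [388, 175], [392, 180], [398, 193], [398, 196], [393, 201], [384, 209], [382, 210], [381, 210], [367, 204], [358, 200], [350, 196], [348, 194], [345, 168]]
```

Call:
{"name": "apply_moves", "arguments": {
  "plan": [-0.7, 0.7, 5, 0, 0, 0, 8, 0, 0, 0, 8, 0, 0, 0, 3, 0, 0, 0, 0, 0, 0, 0, 0, 0]
}}

```text
time_s: 7.0
ee_pos: [0.5401, 0.0214, 0.0995]
eef_rot: [3.142, 0.0, 2.767]
force: [0.2, -0.6, -2.5]
grip_width: 0.0413
grip_force: 34.4
```

Run:
```python
from h import *
import pickle
t=[]
for n,(u,v) in(("scene",(374,180)),("top",(437,258))):
    c=camera(n);pickle.dump(c,open(n+"3.pkl","wb"));r=28;t.append(cv2.resize(c["image"][v-r:v+r,u-r:u+r,::-1],(400,400)))
cv2.imwrite("pics/f.png",np.hstack(t));o=monitor.get_obs();print(o["time_s"],o["ee_pos"],o["eef_rot"],o["force"],o["moment"])
```

```text
7.1 [0.54023271 0.02145417 0.09974097] [3.14140810e+00 5.06018509e-04 2.76676486e+00] [-0.61427056  0.15337811 -2.30763191] [0.01132878 0.00929208 0.04270434]
```

View pics/f.png

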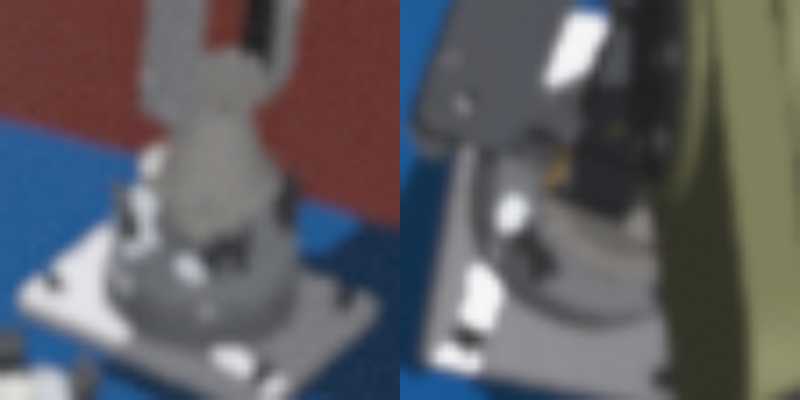

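The scene crop shows the flange edges at about columns 368 and 385, and the left and right jaws at about 363 and 386. The gripper may sit slightly to the right, so I measure it by projection.

Run:
```python
from h import *
import pickle
S=pickle.load(open("scene3.pkl","rb"));S0=pickle.load(open("scene0.pkl","rb"))
g=S["image"].mean(2).astype(int);s=cv2.cvtColor(S["image"],cv2.COLOR_RGB2HSV)[...,1]
print(list(range(360,392)))
for v in range(170,188): print(v,g[v,360:392].tolist());print("   s",s[v,360:392].tolist())
def pr(p): return cv2.projectPoints(np.array(p,float),np.array(S["rvec"],float),np.array(S["tvec"],float),S["mtx"],None)[0].reshape(-1,2).round(1).tolist()
x,y=.5402,.0215
print("tcp axis at z .055 .067 .092:",pr([[x,y,.055],[x,y,.067],[x,y,.092]]))
th=np.arange(0,2*np.pi,np.pi/8)
e=np.array(pr(np.c_[x+.0275*np.cos(th),y+.0275*np.sin(th),np.full(16,.066)]));print("flange extents expected if centred",e.min(0),e.max(0))
x2,y2=.5402,.0215
print("per tool x 1mm",np.array(pr([[x-.0093,y+.00366,.066]]))-pr([[x,y,.066]]),"per tool y 10mm",np.array(pr([[x+.00366,y+.0093,.066]]))-pr([[x,y,.066]]))
o=monitor.get_obs();print(o["grip_width"])
```

```text
[360, 361, 362, 363, 364, 365, 366, 367, 368, 369, 370, 371, 372, 373, 374, 375, 376, 377, 378, 379, 380, 381, 382, 383, 384, 385, 386, 387, 388, 389, 390, 391]
170 [70, 70, 69, 69, 70, 68, 68, 69, 76, 89, 105, 111, 115, 125, 130, 132, 132, 133, 128, 126, 119, 101, 81, 66, 70, 72, 72, 71, 70, 69, 70, 71]
   s [126, 130, 131, 137, 132, 131, 140, 130, 105, 63, 19, 2, 2, 4, 6, 8, 8, 8, 6, 6, 6, 34, 86, 134, 130, 124, 121, 131, 129, 129, 130, 126]
171 [77, 73, 73, 68, 67, 70, 72, 83, 95, 103, 108, 115, 120, 127, 129, 132, 131, 133, 130, 127, 119, 107, 85, 68, 66, 69, 68, 69, 71, 70, 69, 72]
   s [98, 110, 118, 132, 130, 131, 124, 100, 78, 48, 20, 4, 2, 4, 8, 9, 8, 6, 4, 6, 6, 16, 69, 126, 131, 134, 131, 132, 130, 134, 129, 125]
172 [88, 85, 82, 75, 74, 79, 100, 128, 135, 122, 114, 117, 123, 127, 130, 132, 133, 132, 130, 127, 121, 112, 93, 76, 70, 68, 68, 69, 70, 71, 72, 71]
   s [83, 67, 81, 102, 104, 93, 64, 36, 30, 22, 13, 6, 6, 8, 8, 4, 8, 8, 6, 6, 6, 15, 51, 102, 127, 130, 130, 132, 130, 124, 128, 125]
173 [92, 93, 94, 90, 88, 104, 145, 170, 160, 132, 118, 119, 126, 130, 131, 134, 13
[... 3645 characters left out ...]
, 60, 76, 96, 108, 110, 108, 108, 106, 100, 91, 86, 85, 82]
   s [6, 8, 14, 15, 13, 14, 13, 14, 16, 17, 20, 17, 10, 8, 8, 16, 18, 22, 24, 20, 19, 18, 16, 16, 18, 14, 27, 89, 156, 193, 199, 196]
187 [210, 165, 135, 148, 164, 157, 139, 122, 113, 105, 117, 133, 134, 111, 80, 61, 60, 61, 60, 57, 78, 100, 108, 109, 111, 109, 106, 95, 77, 71, 70, 68]
   s [7, 9, 15, 15, 14, 13, 14, 18, 15, 16, 17, 17, 15, 16, 15, 24, 24, 20, 16, 17, 19, 20, 14, 16, 13, 9, 21, 67, 148, 188, 190, 182]
tcp axis at z .055 .067 .092: [[375.2, 181.0], [375.5, 177.4], [376.3, 169.8]]
flange extents expected if centred [365.8 172.5] [385.3 183.1]
per tool x 1mm [[2.6 1.5]] per tool y 10mm [[-2.4  1.3]]
0.04189345812275849
```

The flange and the seat pad show the same projected offset, about −0.5 px. They agree laterally to under 1 mm, so I descend by feel.

Call:
{"name": "apply_moves", "arguments": {
  "plan": [0, 0, 2, 0, 0, 0, 2, 0, 0, 0, 2, 0, 0, 0, 2, 0, 0, 0, 0, 0, 0, 0, 0, 0]
}}

```text
time_s: 7.7
ee_pos: [0.5401, 0.0215, 0.0914]
eef_rot: [-3.142, -0.0, 2.767]
force: [0.1, -0.4, -2.3]
grip_width: 0.042
grip_force: 34.4
```

Call:
{"name": "apply_moves", "arguments": {
  "plan": [0, 0, 1.5, 0, 0, 0, 1.5, 0, 0, 0, 1.5, 0, 0, 0, 1.5, 0, 0, 0, 0, 0, 0, 0, 0, 0]
}}

```text
time_s: 8.3
ee_pos: [0.5402, 0.0215, 0.0857]
eef_rot: [3.141, 0.0, 2.767]
force: [-0.7, -0.0, 2.7]
grip_width: 0.0414
grip_force: 34.8
```

Call:
{"name": "apply_moves", "arguments": {
  "plan": [0, 0, 1.5, 0, 0, 0, 1.5, 0, 0, 0, 1.5, 0, 0, 0, 1, 0, 0, 0, 0, 0, 0, 0, 0, 0]
}}

```text
time_s: 8.9
ee_pos: [0.5402, 0.0215, 0.08]
eef_rot: [3.142, 0.0, 2.767]
force: [-1.4, 0.1, 5.0]
grip_width: 0.0415
grip_force: 35.0
```

Call:
{"name": "apply_moves", "arguments": {
  "plan": [0, 0, 0.5, 0, 0, 0, 0.5, 0, 0, 0, 0, 0, 0, 0, 0, 0]
}}

```text
time_s: 9.3
ee_pos: [0.5402, 0.0215, 0.0791]
eef_rot: [3.141, 0.0, 2.767]
force: [-2.1, -1.0, 5.9]
grip_width: 0.042
grip_force: 35.0
```

Call:
{"name": "apply_moves", "arguments": {
  "plan": [0, 0, 0.5, 0, 0, 0, 0.3, 0, 0, 0, 0, 0, 0, 0, 0, 0]
}}

```text
time_s: 9.7
ee_pos: [0.5402, 0.0215, 0.0783]
eef_rot: [3.141, 0.0, 2.767]
force: [-1.3, 0.7, 6.1]
grip_width: 0.042
grip_force: 35.0
```

Call:
{"name": "apply_moves", "arguments": {
  "plan": [0, 0, 0.5, 0, 0, 0, 0, 0, 0, 0, 0, 0]
}}

```text
time_s: 10.0
ee_pos: [0.5402, 0.0215, 0.0782]
eef_rot: [3.141, 0.001, 2.767]
force: [-4.1, -0.5, 10.9]
grip_width: 0.0419
grip_force: 35.4
```

Call:
{"name": "apply_moves", "arguments": {
  "plan": [0, 0, 0.5, 0, 0, 0, 0, 0, 0, 0, 0, 0]
}}

```text
time_s: 10.3
ee_pos: [0.5403, 0.0215, 0.0781]
eef_rot: [3.141, 0.001, 2.767]
force: [-5.8, 0.5, 16.1]
grip_width: 0.0418
grip_force: 35.8
```

Call:
{"name": "apply_moves", "arguments": {
  "plan": [0.3, -0.1, 0, 0, 0, 0, 0, 0, 0, 0, 0, 0, 0, 0, 0, 0]
}}

```text
time_s: 10.7
ee_pos: [0.5402, 0.0215, 0.0781]
eef_rot: [3.141, 0.001, 2.767]
force: [-3.9, -0.4, 15.3]
grip_width: 0.0419
grip_force: 35.7
```

Run:
```python
from h import *
F=[]
for i in range(4):
    c=camera("scene");o=monitor.get_obs();F.append(np.r_[o["force"],o["moment"]])
u,v,r=374,180,28
cv2.imwrite("pics/g.png",cv2.resize(c["image"][v-r:v+r,u-r:u+r,::-1],(560,560)));print(o["time_s"],o["ee_pos"],o["eef_rot"],np.array(F).round(2))
```

```text
10.9 [0.54018778 0.02144768 0.07813349] [3.14115330e+00 1.36079454e-03 2.76676886e+00] [[-3.48  0.35 13.83 -0.07  0.9  -0.08]
 [-3.75 -0.51 14.53 -0.12  0.9  -0.03]
 [-4.1   0.29 14.76 -0.08  0.91 -0.08]
 [-3.36 -0.17 14.33 -0.1   0.88 -0.02]]
```

View pics/g.png

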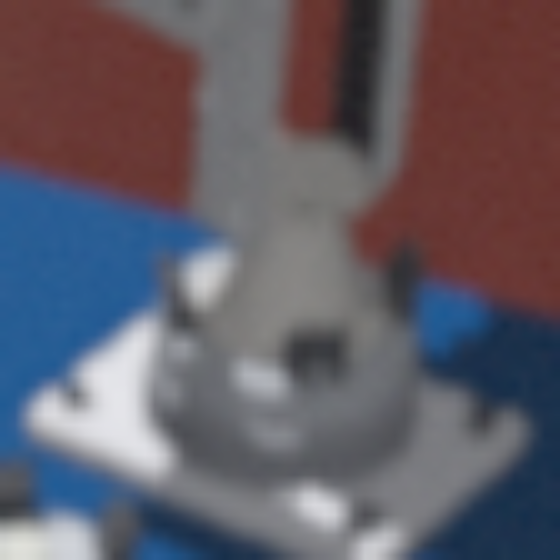

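The crop shows the flange down on the stop ring and central between the jaws. Now easing off the remaining sideways force and adding a little push.

Call:
{"name": "apply_moves", "arguments": {
  "plan": [0.2, -0.1, 0.2, 0, 0.2, 0, 0.2, 0, 0, 0, 0, 0, 0, 0, 0, 0]
}}

```text
time_s: 11.3
ee_pos: [0.5402, 0.0215, 0.0781]
eef_rot: [3.141, 0.002, 2.767]
force: [-2.9, 0.1, 17.1]
grip_width: 0.042
grip_force: 35.9
```

Run:
```python
from h import *
F=[]
for i in range(8):
    camera("scene");o=monitor.get_obs();F.append(np.r_[o["force"],o["moment"]])
print(o["time_s"],o["ee_pos"],o["eef_rot"],np.array(F).round(2))
```

```text
11.7 [0.5401934  0.02150455 0.07813258] [3.14081185e+00 2.45902110e-03 2.76687793e+00] [[-3.100e+00 -5.200e-01  1.601e+01 -1.300e-01  7.200e-01 -4.000e-02]
 [-3.200e+00 -8.000e-01  1.753e+01 -1.500e-01  6.800e-01 -6.000e-02]
 [-2.610e+00 -2.200e-01  1.686e+01 -1.600e-01  6.900e-01  1.000e-02]
 [-3.460e+00  2.900e-01  1.621e+01 -1.700e-01  7.000e-01  0.000e+00]
 [-3.850e+00 -6.900e-01  1.672e+01 -1.200e-01  7.100e-01  7.000e-02]
 [-4.340e+00 -7.000e-02  1.728e+01 -1.000e-01  7.100e-01 -5.000e-02]
 [-3.330e+00 -3.900e-01  1.755e+01 -7.000e-02  7.100e-01 -4.000e-02]
 [-4.480e+00 -8.600e-01  1.698e+01 -1.400e-01  7.100e-01 -2.000e-02]]
```

Vertical force is steady at about 17 N measured, or about 19 N on the seat with the part's weight. Handing in.

```bash
python3 -c "from station import ctrl;print(ctrl.hand_in())"
```

```text
the job is handed in; nothing more can be done
None
```

The smaller bare-metal reducer is pressed down on the wide seat's stop ring at about 19 N and still gripped; the job was handed in at about 12 s, and the verdict was not shown.

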